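# Gauge the bores of two model lighthouse towers and sort them

### The arm

A 6-joint arm with a two-finger parallel gripper is mounted at the origin on the work surface. World frame = base frame: x ahead of the robot, y to its left, z up, the work surface at z = 0. Lengths are in m, angles in rad, forces in N, time in s.
With the tool pointing down it reaches from about 0.35 to 0.775 m from the base axis. Payload 5.5 kg.
Tool frame: the origin (TCP) lies on the centre line of the jaws, within the pads' length; the fingertips stand 11 mm ahead of it and the grasp point (between the pads) lies 8 mm behind it (env.tip_extent is the distance from the TCP to the fingertips, in m); z points along the fingers, y is the line along which they close (so a half turn about z gives the same grasp; the last joint's range is limited). The gripper opens to 85 mm and grips with 20 to 120 N. Pads are 22 mm wide; open, the fingers measure 114 mm over their backs; the gripper's body (76 mm by 85 mm) begins 54 mm behind the grasp point. The pads swing forward as they close: fully open they stand 13 mm farther back than shut.
Start: joints at [1.113, 0.313, 0.046, 1.304, 0, 1.431], TCP at [0.18, 0.546, 0.242] pointing down, gripper open.
Joint ranges: [-2.76, 2.76], [-0.86, 1.69], [-1.03, 1.26], [-2.2, 2.34], [-1.47, 1.5], [-3.14, 3.14]. Speed limits (rad/s): [2.57, 2.57, 3.14, 3.14, 3.14, 3.14].

### API

Orientations are given as a unit quaternion [w, x, y, z].
In Python, from workcell import env gives the robot as it stands.
- The arm moves only by the shell command python3 -m jog 'ROWS' [FORCE]. ROWS is JSON, a list of rows, each a list of 5 numbers: the gripper's target within -1 to 1 (shut at 1, half-way at 0, fully open at -1), then the shift along the tool's x, y, z in m, then the turn about the tool's z in degrees. In form: [[fingers, tx, ty, tz, turn], ...]. A call has 1 to 5 rows; each row shifts and turns the commanded pose from where the row before left it, along the tool's axes as they then stand; what a row does not reach is not made up. A row lasts 1/12 s, in which the tool goes at most 41.7 mm and 7.16 degrees, less where a joint would pass 70% of its speed; a pose out of reach is approached as far as the arm can. A call is refused whole if a number of a shift passes 0.0417 or a number of a turn 7.16, either way. A call with a gripper value outside its range is refused whole. The fingers move at their own pace and stop on an object; FORCE is the grip in N (left out, the last holds). Time passes only in rows, so rows that do not move let the fingers close. It gives the time, the measured TCP pose, the force, the opening and the grip force at its end, in the units of the state.
- env.get_state(): the state, without advancing time (a new reading comes with each control period).
- env.read_camera(name): name is "scene" or "top"; returns a dict with "img" (400x640x3 uint8, red, green, blue), "fov_y" (degrees; the focal length in pixels is half the picture's height over the tangent of half this angle, whatever the lens; pixels are square), "cx", "cy" (the principal point, pixels), "D" ([k1, k2, p1, p2, k3] as OpenCV has them; the pictures are not rectified), "T" (4x4, takes a point from camera to world coordinates). Camera axes: x right, y up, looking along -z (the intrinsics and any distortion apply to the point x, -y, -z); pixel columns grow to the right and rows downward; lengths in m; the calibration is good to about 2 mm. A picture is of the moment at which its call begins. There is no depth.
- env.hand_in(): hands the job in; it is judged then, once.
The state is a dict: "clock": time; "joint_pos": joint angles; "qvel": joint speeds; "tau": joint torques, N m; "tcp_pos": TCP position; "orientation": TCP orientation; "wrist_force": force on the tool from outside, world axes, zero at the start; "ft_torque": the same for the moment, N m; "finger_gap": finger opening in m; "grip_force": force on a finger pad.
Only numpy, scipy, OpenCV 4.12 (cv2) and the standard library are available. Lean on these libraries where they do the work, as an engineer would, in place of code of your own. Each camera call takes 0.05 s, during which the arm holds its last target. There are 200 camera calls.

### The job

Two unpainted white model lighthouse towers on this model maker's bench have a hole bored in the top, one of them too small. Take the steel plug gauge out of its wooden block and, still holding it, lower its pin fully home into the tower whose hole lets it pass; leave the gauge in it and that tower standing where it is. Then set the other tower, the one too tight for the gauge, upright in the plywood tray, putting it down gently.

Things in the scene. Friction and masses are not known exactly. Their poses are not given: they have to be found in the camera images.
- gauge: Steel plug gauge, 98 mm, 150 g, upright in a fixed wood block (70x70x50 mm, hole 34 mm). From below: pin 24 mm dia, 40 mm long, lowest 5 mm tapering to 19 mm; collar 38 mm dia, 6 mm thick, resting on the block (later on the tower's rim); dark handle 20 mm dia, 52 mm long. Origin: centre of the pin's tip, z up the axis: collar underside at z = 40 mm, handle 46 to 98 mm.
- tower_wide: Loose white tower with the LARGE hole (30 mm mouth), which the gauge passes. 80 mm tall, about 160 g; round foot 66 mm dia, 12 mm high; round wall 54 mm dia tapering to 50 mm at the top. Hole on the axis, open at the top, 50 mm deep. With the gauge home its collar lies on the rim, its origin 40 mm above this origin. Origin: centre of the underside, z up.
- tower_narrow: Loose white tower with the SMALL hole (14 mm mouth), which the gauge cannot enter; outside the same as the other: 80 mm tall, about 160 g, round foot 66 mm dia and 12 mm high, round wall 54 mm dia tapering to 50 mm at the top. Origin: centre of the underside, z up.
- tray: Fixed shallow open plywood tray, empty, 160 x 160 mm and 25 mm high outside, walls and floor 5 mm thick. Origin: centre of its underside (inner floor at z = 5 mm); x and y along its sides.
Things that resemble listed ones, but are neither listed nor needed, are in the scene too. What is shaped like the tower_narrow but orange or pink is not meant.

How it is judged:
On the way, in this order (a step that is already met when the one before it is completed fails the run):
1. the held gauge's pin is at least 28 mm down the large hole (z of gauge in the frame of tower_wide between 0.02 and 0.052 m and horizontal distance between gauge and tower_wide below 0.008 m and angle between the z axis of gauge and the z axis of tower_wide, either way round below 0.17 rad and contact force between the fingers and gauge above 0.5 N), for 0.1 s.
2. the tower with the small hole stands in the tray (x of tower_narrow in the frame of tray between -0.048 and 0.048 m and y of tower_narrow in the frame of tray between -0.048 and 0.048 m and height (world z) of tower_narrow below 0.011 m and angle between tower_narrow's own z axis and vertical below 0.17 rad), for 0.2 s.
At the end, for the whole second after the job is handed in: Gauge home in the large-holed tower (collar within 6 mm of the rim, axes within 8 mm and 10 deg); that tower upright on the bench, moved under 50 mm; the small-holed tower upright (10 deg) on the tray floor, within 48 mm of its middle along each side; all at rest (all of step 2 and z of gauge in the frame of tower_wide between 0.02 and 0.046 m and horizontal distance between gauge and tower_wide below 0.008 m and angle between the z axis of gauge and the z axis of tower_wide, either way round below 0.17 rad and angle between tower_wide's own z axis and vertical below 0.17 rad and height (world z) of tower_wide below 0.008 m and distance of tower_wide from where it was at the start of the episode below 0.05 m and linear speed of each of tower_narrow, tower_wide, gauge below 0.02 m/s); the robot touches nothing.
It fails at once if the tower with the small hole is dropped (falls faster than 0.7 m/s, about 25 mm of free fall, out of the fingers) (linear speed of tower_narrow above 0.7 m/s and not (contact force between the fingers and tower_narrow above 0.1 N)).
It also fails if it takes over 64 s, if anything falls off the work surface, if the arm or the gripper's body presses on something with over 40 N, if the wrist force passes 120 N, or if a joint passes its speed limit or range.

## Working session

There is one attempt and no reset: what is moved stays moved. The work goes in short steps, Python scripts to look and compute and a shell command to move; the robot and the scene stay as the last step left them, time stands still between calls to the robot, and variables do not carry over. Pictures are saved under pics/ and viewed, at most 10 in all, crops included, and the job is handed in when it is done.

```bash
mkdir -p pics; ls; python3 - <<'E'
from workcell import env
import cv2
s=env.get_state(); print({k:s[k] for k in('clock','tcp_pos','orientation','finger_gap')},env.tip_extent)
for n in('top','scene'):
    c=env.read_camera(n); cv2.imwrite(f'pics/{n}0.png',c['img'][:,:,::-1]); print(n,c['fov_y'],c['cx'],c['cy'],c['D'],c['T'])
E
```

```text
pics
{'clock': 0.0, 'tcp_pos': array([0.17945305, 0.54575233, 0.24141329]), 'orientation': array([-2.55481746e-04,  1.58221639e-01,  9.87403198e-01, -8.78544262e-04]), 'finger_gap': 0.08534597644561741} 0.011
top 43.86520366425673 320.7722731661347 198.99467733638693 [-0.12534747  0.          0.          0.          0.        ] [[-0.00654447  0.99317948 -0.11641177  0.37697097]
 [-0.99975451 -0.00896284 -0.02026296 -0.00777878]
 [-0.02116813  0.11625058  0.99299432  1.20687466]
 [ 0.          0.          0.          1.        ]]
scene 56.6465604116657 322.1235721167142 197.73859304276536 [-0.07120119  0.          0.          0.          0.        ] [[ 0.61696332 -0.42172807  0.66445595  1.05387954]
 [ 0.78685714  0.31493342 -0.53072854 -0.40430854]
 [ 0.01456374  0.85027195  0.52614211  0.46862158]
 [ 0.          0.          0.          1.        ]]
```

View pics/top0.png

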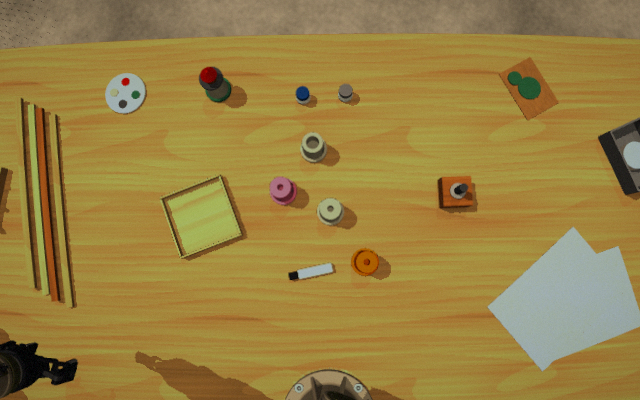

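View pics/scene0.png

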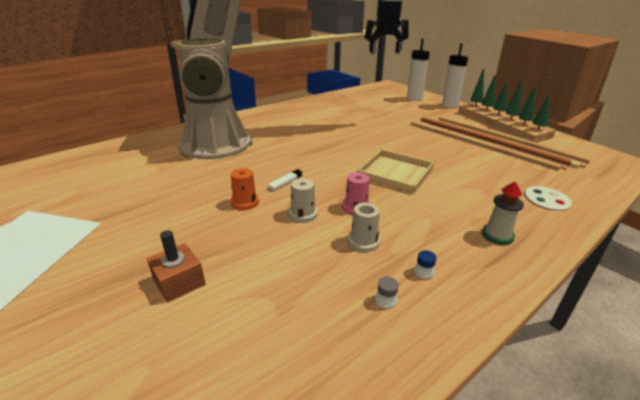

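```bash
cat > h.py <<'E'
from workcell import env
import numpy as np, cv2
def K(c):
    f=c['img'].shape[0]/2/np.tan(np.radians(c['fov_y'])/2)
    return np.array([[f,0,c['cx']],[0,f,c['cy']],[0,0,1.]])
def ray(c,uv,z):
    "pixels -> world points on plane z"
    n=cv2.undistortPoints(np.array(uv,float).reshape(-1,1,2),K(c),np.array(c['D'])).reshape(-1,2)
    T=np.array(c['T']); d=np.c_[n[:,0],-n[:,1],-np.ones(len(n))]@T[:3,:3].T
    o=T[:3,3]; return o+d*((z-o[2])/d[:,2])[:,None]
def proj(c,P):
    T=np.linalg.inv(c['T']); p=np.atleast_2d(P)@T[:3,:3].T+T[:3,3]
    p=p*[1,-1,-1]; return cv2.projectPoints(p,np.zeros(3),np.zeros(3),K(c),np.array(c['D']))[0].reshape(-1,2)
def state():
    s=env.get_state(); return s
E
python3 - <<'E'
from h import *
c=env.read_camera('top'); s=env.read_camera('scene')
t=c['img'][:,:,::-1]; q=s['img'][:,:,::-1]
def crop(im,x,y,w,h,k): return cv2.resize(im[y:y+h,x:x+w],None,fx=k,fy=k,interpolation=cv2.INTER_CUBIC)
a=crop(t,290,125,66,100,6); a2=crop(t,430,165,66,50,6)
b=crop(q,280,170,110,90,3.6) ; b2=crop(q,140,220,66,83,6)
out=np.zeros((600,796,3),np.uint8)
out[:,:396]=a; out[:300,400:796]=a2; out[300:300+83*3,400:400+66*3]=cv2.resize(b2,(198,249))
cv2.imwrite('pics/crop1.png',out)
# tray corners (mask by darker rim edges is poor): bright floor
hsv=cv2.cvtColor(c['img'],cv2.COLOR_RGB2HSV)
print(hsv[216,200],hsv[300,200],hsv[207,322],hsv[190,446])
m=((hsv[:,:,1]<110)&(hsv[:,:,2]>90)).astype(np.uint8)
n,_,st,ce=cv2.connectedComponentsWithStats(m)
for i in range(1,n):
    if st[i,4]>60: print(st[i],ce[i])
E
```

```text
[ 35 119 184] [ 18 175 166] [ 34  66 175] [ 13 211 157]
[    0     0   640    49 23637] [305.16453019  18.23272835]
[ 105   73   41   41 1165] [124.6944206   92.74592275]
[338  84  15  18 177] [344.85310734  91.83615819]
[300 132  27  30 441] [312.43310658 146.11791383]
[614 134  26  37 600] [629.48833333 150.41166667]
[630 172  10  19  97] [635.94845361 178.68041237]
[270 177  22  28 344] [279.25       187.73255814]
[450 183  16  16 104] [455.50961538 191.14423077]
[317 198  27  27 513] [329.58089669 210.39961014]
[  487   227   153   145 12640] [568.04588608 300.6909019 ]
[297 262  36  17 361] [314.67590028 270.50969529]
[ 286  371   85   29 1110] [326.64954955 384.22522523]
```

View pics/crop1.png

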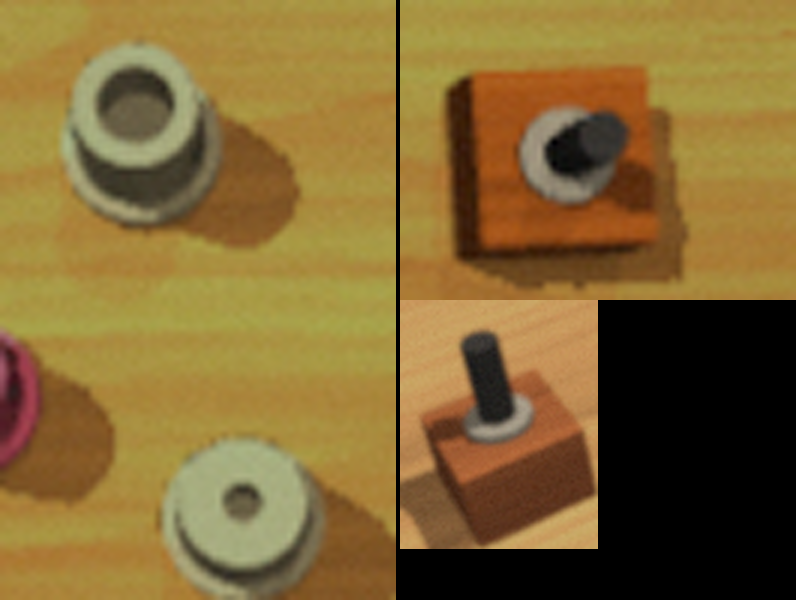

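```bash
python3 - <<'E'
from h import *
c=env.read_camera('top'); s=env.read_camera('scene')
for n,u,z in[('wide',(312.2,142.2),.08),('narrow',(330.1,208.6),.08),('collar',(457.7,190.6),.056),('handle',(463.4,187.7),.108)]:
    p=ray(c,u,z)[0]; print(n,p.round(4),'scene px',proj(s,p)[0].round(1))
hsv=cv2.cvtColor(c['img'],cv2.COLOR_RGB2HSV)
print('tray rough',ray(c,[(161,205),(221,176),(243,236),(183,257)],.025).round(4).tolist())
# tray floor
m=cv2.inRange(hsv,(28,90,120),(45,140,255)); m=cv2.morphologyEx(m,cv2.MORPH_OPEN,np.ones((3,3)))
n,l,st,ce=cv2.connectedComponentsWithStats(m); i=l[216,200]; print(st[i],ce[i])
r=cv2.minAreaRect(np.argwhere(l==i)[:,::-1].astype(np.float32)); print(r,ray(c,r[0],.005).round(4), ray(c,cv2.boxPoints(r),.005).round(4).tolist())
q=cv2.cvtColor(s['img'],cv2.COLOR_RGB2BGR)
def crop(x,y,w,h,k): return cv2.resize(q[y:y+h,x:x+w],None,fx=k,fy=k,interpolation=cv2.INTER_CUBIC)
out=np.zeros((600,800,3),np.uint8); out[:, :800]=crop(280,170,120,90,1)[0,0]
cr=crop(280,170,100,75,6); out[:450,:600]=cr; cr=crop(150,225,50,37,4); out[450:598,:200]=cr
cv2.imwrite('pics/crop2.png',out)
E
```

```text
wide [0.6419 0.0342 0.08  ] scene px [366.6 207.4]
narrow [ 0.4868 -0.0059  0.08  ] scene px [302.5 181.7]
collar [ 0.5288 -0.3059  0.056 ] scene px [172.6 256. ]
handle [ 0.5284 -0.3056  0.108 ] scene px [166.2 231.1]
tray rough [[0.5043, 0.4067, 0.025], [0.574, 0.2588, 0.025], [0.4281, 0.203, 0.025], [0.378, 0.3487, 0.025]]
[ 173  193   66   59 2475] [205.60161616 221.89535354]
((205.2520294189453, 221.7908935546875), (44.425559997558594, 59.02696228027344), 68.74949645996094) [[0.4641 0.3006 0.005 ]] [[0.4894, 0.3909, 0.005], [0.5413, 0.2533, 0.005], [0.4392, 0.2121, 0.005], [0.3874, 0.3479, 0.005]]
```

View pics/crop2.png

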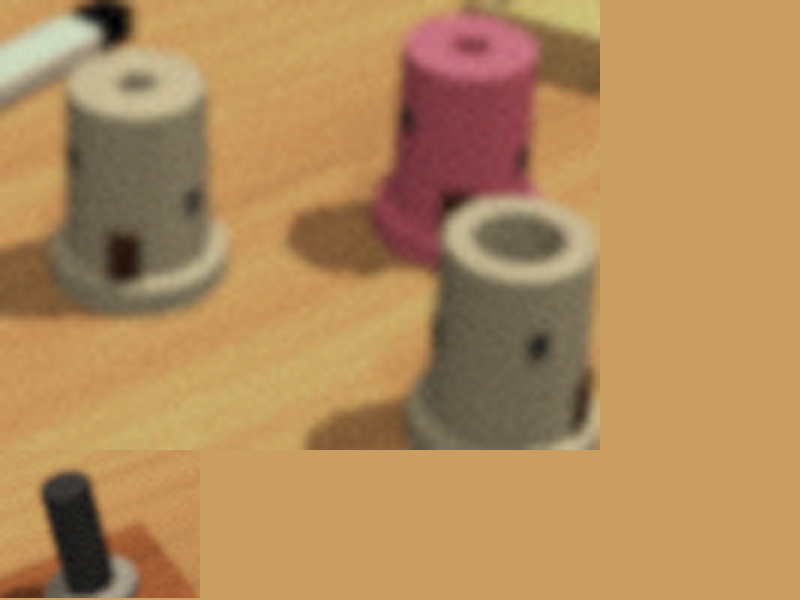

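```bash
cat >> h.py <<'E'
def go(target):
    "remaining shift in tool axes to a world TCP target"
    s=env.get_state(); w,x,y,z=s['orientation']
    from scipy.spatial.transform import Rotation as R
    r=R.from_quat([x,y,z,w]); d=r.inv().apply(np.array(target)-s['tcp_pos'])
    print('t',round(float(s['clock']),2),'tcp',s['tcp_pos'].round(4),'R',r.as_matrix()[:,1].round(3),'zax',r.as_matrix()[:,2].round(4),'gap',round(s['finger_gap'],4),'grip',round(float(s['grip_force']),1),'F',np.round(s['wrist_force'],1),'\n shift',d.round(4))
E
J='python3 -m jog'
$J '[[-1,-0.0357,-0.0206,0,0],[-1,-0.0357,-0.0206,0,0],[-1,-0.0357,-0.0206,0,0],[-1,-0.0357,-0.0206,0,0],[-1,-0.0357,-0.0206,0,0]]' 30
$J '[[-1,-0.0357,-0.0206,0,0],[-1,-0.0357,-0.0206,0,0],[-1,-0.0357,-0.0206,0,0],[-1,-0.0208,-0.0357,0,0],[-1,-0.0208,-0.0357,0,0]]'
$J '[[-1,-0.0208,-0.0357,0,0],[-1,-0.0208,-0.0357,0,0],[-1,-0.0208,-0.0357,0,0],[-1,-0.0208,-0.0357,0,0],[-1,-0.0208,-0.0357,0,0]]'
$J '[[-1,-0.0208,-0.0357,0,0],[-1,-0.0208,-0.0357,0,0],[-1,-0.0208,-0.0357,0,0],[-1,-0.0208,-0.0357,0,0],[-1,-0.0208,-0.0357,0,0]]'
$J '[[-1,-0.0208,-0.0357,0,0],[-1,-0.0208,-0.0357,0,0],[-1,-0.0208,-0.0357,0,0],[-1,0,0,0,0],[-1,0,0,0,0]]'
python3 -c "from h import *;go([.5286,-.3058,.12]);print(env.get_state()['joint_pos'])"
```

```text
clock: 0.72
tcp_pos: [0.3178, 0.3912, 0.2424]
orientation: [0.0, 0.158, 0.987, 0.0]
wrist_force: [0.2, 0.3, -0.5]
finger_gap: 0.0853
grip_force: 0.0
clock: 1.13
tcp_pos: [0.4178, 0.2179, 0.2421]
orientation: [0.0, 0.158, 0.987, 0.0]
wrist_force: [0.9, -0.4, 0.5]
finger_gap: 0.0856
grip_force: 0.0
clock: 1.55
tcp_pos: [0.4597, 0.0156, 0.2426]
orientation: [0.0, 0.158, 0.987, 0.0]
wrist_force: [1.0, 0.3, 0.3]
finger_gap: 0.0853
grip_force: 0.0
clock: 1.97
tcp_pos: [0.5027, -0.1867, 0.2424]
orientation: [0.0, 0.158, 0.987, 0.0]
wrist_force: [1.8, 0.7, 0.6]
finger_gap: 0.0853
grip_force: 0.0
clock: 2.38
tcp_pos: [0.5283, -0.308, 0.2409]
orientation: [-0.001, 0.16, 0.987, 0.0]
wrist_force: [-0.3, 0.5, 0.2]
finger_gap: 0.0852
grip_force: 0.0
t 2.38 tcp [ 0.5283 -0.308   0.2409] R [0.316 0.949 0.001] zax [-0.0011  0.0011 -1.    ] gap 0.0852 grip 0.0 F [-0.3  0.5  0.2] 
 shift [0.0002 0.0021 0.1209]
[-6.59091397e-01  3.87355055e-01  1.48959696e-01  1.33396467e+00
  1.50429817e-04 -3.37803720e-01]
```

```bash
J='python3 -m jog'
$J '[[-1,0,0.001,0.04,0],[-1,0,0.001,0.04,0],[-1,0,0,0.04,0],[-1,0,0,0.04,0],[-1,0,0,0.004,0]]' 30 >/dev/null
$J '[[1,0,0,0,0],[1,0,0,0,0],[1,0,0,0,0],[1,0,0,0,0],[1,0,0,0,0]]' 40
$J '[[1,0,0,0,0],[1,0,0,0,0],[1,0,0,0,0],[1,0,0,0,0]]'
python3 -c "from h import *;go([.5286,-.3058,.167])"
```

```text
clock: 3.22
tcp_pos: [0.5306, -0.3048, 0.0809]
orientation: [0.002, 0.158, 0.987, -0.001]
wrist_force: [-1.2, -2.2, 0.7]
finger_gap: 0.0257
grip_force: 1.5
clock: 3.55
tcp_pos: [0.5304, -0.3048, 0.0806]
orientation: [0.002, 0.158, 0.987, -0.001]
wrist_force: [-1.3, 0.1, 6.6]
finger_gap: 0.0191
grip_force: 38.8
t 3.55 tcp [ 0.5304 -0.3048  0.0806] R [ 0.313  0.95  -0.001] zax [ 0.0033 -0.0023 -1.    ] gap 0.0191 grip 38.8 F [-1.3  0.1  6.6] 
 shift [ 0.001  -0.0016 -0.0864]
```

```bash
J='python3 -m jog'
$J '[[1,0,0,-0.02,0],[1,0,0,-0.03,0],[1,0,0,-0.03,0],[1,0,0,-0.02,0],[1,0,0,-0.01,0]]' >/dev/null
$J '[[1,0,0,0,0],[1,0,0,0,0]]'
python3 - <<'E'
from h import *
go([.642,.034,.19])
c=env.read_camera('top'); s=env.read_camera('scene')
q=s['img'][:,:,::-1]; t=c['img'][:,:,::-1]
out=np.zeros((600,800,3),np.uint8)
out[:480,:400]=cv2.resize(q[170:290,110:210],None,fx=4,fy=4,interpolation=3)
out[:480,400:]=cv2.resize(t[140:260,420:520],None,fx=4,fy=4,interpolation=3)
cv2.imwrite('pics/lift.png',out)
E
```

```text
clock: 4.13
tcp_pos: [0.5292, -0.3039, 0.1881]
orientation: [0.0, 0.158, 0.987, -0.0]
wrist_force: [0.1, 0.5, -2.5]
finger_gap: 0.0191
grip_force: 39.5
t 4.13 tcp [ 0.5292 -0.3039  0.1881] R [ 0.313  0.95  -0.   ] zax [ 5.e-04 -2.e-04 -1.e+00] gap 0.0191 grip 39.5 F [ 0.1  0.5 -2.5] 
 shift [-0.0016  0.3562 -0.0019]
```

View pics/lift.png

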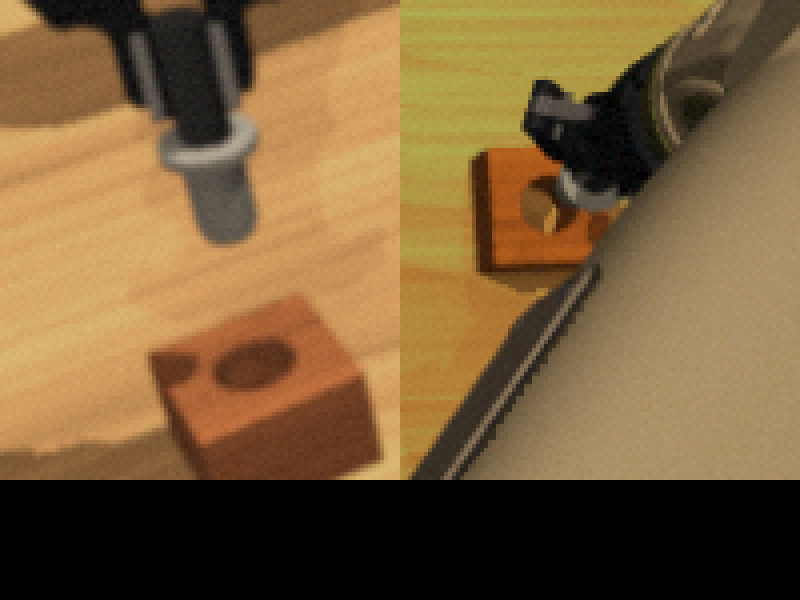

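```bash
J='python3 -m jog'
$J '[[1,0,0.036,0,0],[1,0,0.036,0,0],[1,0,0.036,0,0],[1,0,0.036,0,0],[1,0,0.036,0,0]]' >/dev/null
$J '[[1,0,0.036,0,0],[1,0,0.036,0,0],[1,0,0.036,0,0],[1,0,0.034,0,0],[1,0,0.034,0,0]]' >/dev/null
$J '[[1,-0.0016,0,0,0],[1,0,0,0.01,0],[1,0,0,0,0],[1,0,0,0,0]]'
python3 - <<'E'
from h import *
go([.642,.034,.19])
c=env.read_camera('top'); s=env.read_camera('scene')
q=s['img'][:,:,::-1]; t=c['img'][:,:,::-1]
out=np.zeros((600,800,3),np.uint8)
out[:,:400]=cv2.resize(q[120:270,320:420],None,fx=4,fy=4,interpolation=3)
out[:400,400:]=cv2.resize(t[100:200,260:360],None,fx=4,fy=4,interpolation=3)
cv2.imwrite('pics/over.png',out)
E
```

```text
clock: 5.4
tcp_pos: [0.6404, 0.0329, 0.1759]
orientation: [-0.002, 0.159, 0.987, -0.0]
wrist_force: [-0.4, 0.1, -1.4]
finger_gap: 0.0189
grip_force: 39.8
t 5.4 tcp [0.6404 0.0329 0.1759] R [ 0.314  0.95  -0.001] zax [-0.0044  0.     -1.    ] gap 0.0189 grip 39.8 F [-0.4  0.1 -1.4] 
 shift [-0.0011  0.0016 -0.0141]
```

View pics/over.png

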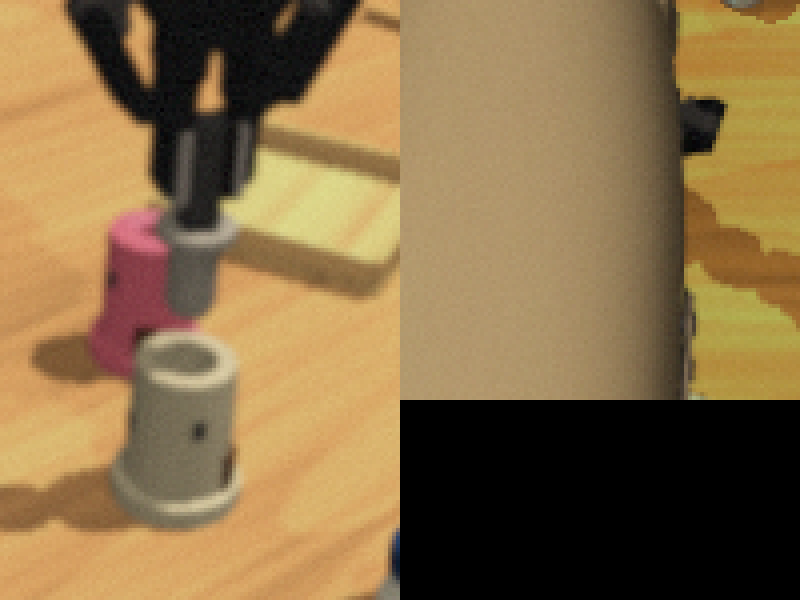

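```bash
python3 - <<'E'
from h import *
s=env.read_camera('scene')
for p in [(.6404,.0329,.1053),(.6404,.0329,.1513),(.642,.034,.1053),(.642,.034,.1513),(.642,.034,.08),(.65,.034,.1053),(.642,.042,.1053)]: print(p,((proj(s,p)[0]+.4-[320,120])*4).round(1))
E
```

```text
(0.6404, 0.0329, 0.1053) [187.8 305.9]
(0.6404, 0.0329, 0.1513) [195.6 219.6]
(0.642, 0.034, 0.1053) [191.8 306.6]
(0.642, 0.034, 0.1513) [199.8 220.2]
(0.642, 0.034, 0.08) [187.6 351.6]
(0.65, 0.034, 0.1053) [203.8 313.7]
(0.642, 0.042, 0.1053) [204.  301.3]
```

```bash
J='python3 -m jog'
$J '[[1,-0.0005,0,0.01,0],[1,0,0,0.01,0],[1,0,0,0.005,0],[1,0,0,0.005,0],[1,0,0,0.004,0]]'
$J '[[1,0,0,0.003,0],[1,0,0,0,0]]'
python3 - <<'E'
from h import *
go([.642,.034,.11])
s=env.read_camera('scene'); q=s['img'][:,:,::-1]
cv2.imwrite('pics/in1.png',cv2.resize(q[140:265,330:410],None,fx=4,fy=4,interpolation=3))
E
```

```text
clock: 5.97
tcp_pos: [0.6419, 0.0336, 0.1431]
orientation: [-0.001, 0.158, 0.987, -0.0]
wrist_force: [-0.1, -0.1, -1.6]
finger_gap: 0.019
grip_force: 39.8
clock: 6.13
tcp_pos: [0.642, 0.0338, 0.1404]
orientation: [-0.001, 0.158, 0.987, -0.0]
wrist_force: [-0.2, 0.1, -1.8]
finger_gap: 0.0187
grip_force: 39.8
t 6.13 tcp [0.642  0.0338 0.1404] R [ 0.312  0.95  -0.   ] zax [-1.2e-03  2.0e-04 -1.0e+00] gap 0.0187 grip 39.8 F [-0.2  0.1 -1.8] 
 shift [0.     0.0002 0.0304]
```

View pics/in1.png

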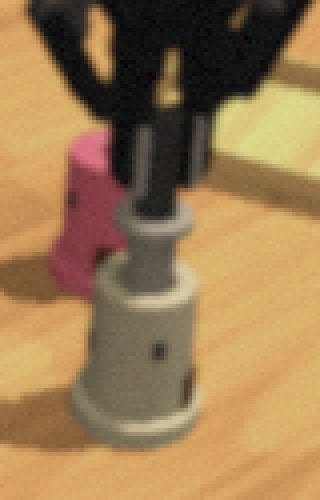

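```bash
J='python3 -m jog'
$J '[[1,0.0005,-0.0015,0.003,0],[1,0,0,0.006,0],[1,0,0,0.005,0],[1,0,0,0.004,0],[1,0,0,0,0]]'
$J '[[1,0,0,0.004,0],[1,0,0,0.003,0],[1,0,0,0.002,0],[1,0,0,0,0]]'
python3 -c "from h import *;go([.642,.034,.11])"
```

```text
clock: 6.6
tcp_pos: [0.6406, 0.0325, 0.1219]
orientation: [-0.001, 0.158, 0.987, -0.0]
wrist_force: [0.5, 0.0, -2.2]
finger_gap: 0.0191
grip_force: 39.8
clock: 6.93
tcp_pos: [0.6411, 0.0325, 0.1137]
orientation: [-0.0, 0.158, 0.987, -0.0]
wrist_force: [0.3, -0.3, -1.7]
finger_gap: 0.019
grip_force: 39.8
t 6.93 tcp [0.6411 0.0325 0.1137] R [ 0.312  0.95  -0.   ] zax [-9.e-04  1.e-04 -1.e+00] gap 0.019 grip 39.8 F [ 0.3 -0.3 -1.7] 
 shift [-0.0003  0.0017  0.0037]
```

```bash
J='python3 -m jog'
$J '[[1,0,0,0.0015,0],[1,0,0,0.001,0],[1,0,0,0,0]]'
$J '[[1,0,0,0.001,0],[1,0,0,0,0]]'
$J '[[1,0,0,0.001,0],[1,0,0,0,0]]'
```

```text
clock: 7.18
tcp_pos: [0.6414, 0.0325, 0.1117]
orientation: [-0.0, 0.158, 0.987, 0.0]
wrist_force: [0.2, 0.8, -1.2]
finger_gap: 0.0192
grip_force: 39.8
clock: 7.35
tcp_pos: [0.6415, 0.0324, 0.1107]
orientation: [0.0, 0.158, 0.987, 0.0]
wrist_force: [-0.4, -0.4, -1.8]
finger_gap: 0.0192
grip_force: 39.8
clock: 7.52
tcp_pos: [0.6416, 0.0324, 0.1105]
orientation: [0.0, 0.158, 0.987, 0.0]
wrist_force: [-1.5, -0.1, 2.3]
finger_gap: 0.019
grip_force: 40.3
```

```bash
J='python3 -m jog'
$J '[[0.5,0,0,0,0],[0,0,0,0,0],[-0.5,0,0,0,0],[-1,0,0,0,0],[-1,0,0,0,0]]' >/dev/null
$J '[[-1,0,0,0,0],[-1,0,0,-0.005,0],[-1,0,0,-0.02,0],[-1,0,0,-0.035,0],[-1,0,0,-0.035,0]]'
$J '[[-1,0,0,-0.01,0],[-1,0,0,0,0]]' >/dev/null
python3 -c "from h import *;go([.487,-.006,.2])"
```

```text
clock: 8.35
tcp_pos: [0.6403, 0.0325, 0.2048]
orientation: [-0.002, 0.158, 0.987, -0.0]
wrist_force: [0.8, -1.4, 0.5]
finger_gap: 0.0857
grip_force: 0.0
t 8.52 tcp [0.6437 0.0323 0.2197] R [0.312 0.95  0.002] zax [ 8.2e-03 -5.0e-04 -1.0e+00] gap 0.0853 grip 0.0 F [-0.5 -0.7  0.7] 
 shift [ 0.1371 -0.0854  0.0184]
```

```bash
J='python3 -m jog'
$J '[[-1,0.034,-0.0212,0,0],[-1,0.034,-0.0212,0,0],[-1,0.034,-0.0212,0,0],[-1,0.033,-0.0212,0,0],[-1,0,0,0.03,0]]' >/dev/null
$J '[[-1,0,0,0,0],[-1,0,0,0,0]]'
python3 - <<'E'
from h import *
go([.487,-.006,.037])
s=env.read_camera('scene'); q=s['img'][:,:,::-1]
cv2.imwrite('pics/rel.png',cv2.resize(q[100:270,240:420],None,fx=3.5,fy=3.5,interpolation=3))
E
```

```text
clock: 9.1
tcp_pos: [0.4852, -0.0058, 0.1834]
orientation: [-0.002, 0.158, 0.987, 0.0]
wrist_force: [0.3, -1.5, -0.3]
finger_gap: 0.0853
grip_force: 0.0
t 9.1 tcp [ 0.4852 -0.0058  0.1834] R [ 0.313  0.95  -0.   ] zax [-3.3e-03  8.0e-04 -1.0e+00] gap 0.0853 grip 0.0 F [ 0.3 -1.5 -0.3] 
 shift [-0.0023  0.0004  0.1464]
```

View pics/rel.png

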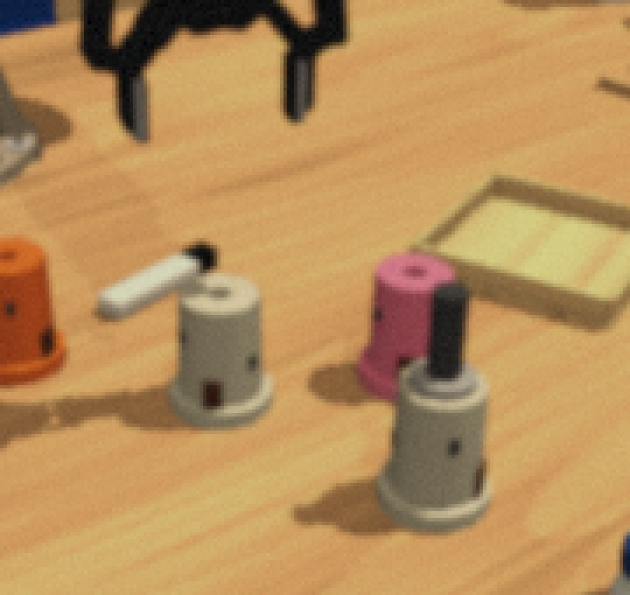

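```bash
J='python3 -m jog'
$J '[[-1,-0.002,0.0005,0.04,0],[-1,0,0,0.04,0],[-1,0,0,0.03,0],[-1,0,0,0.025,0],[-1,0,0,0.011,0]]'
$J '[[0,0,0,0,0],[0,0,0,0,0],[1,0,0,0,0],[1,0,0,0,0],[1,0,0,0,0]]' 40
$J '[[1,0,0,0,0],[1,0,0,0,0],[1,0,0,0,0]]'
```

```text
clock: 9.57
tcp_pos: [0.4884, -0.0056, 0.0357]
orientation: [-0.002, 0.158, 0.987, 0.0]
wrist_force: [-0.1, 0.1, 0.0]
finger_gap: 0.085
grip_force: 0.0
clock: 9.98
tcp_pos: [0.4906, -0.0062, 0.0403]
orientation: [0.002, 0.158, 0.987, 0.0]
wrist_force: [-0.2, 0.1, 0.7]
finger_gap: 0.0513
grip_force: 42.1
clock: 10.23
tcp_pos: [0.4906, -0.0062, 0.0403]
orientation: [0.002, 0.158, 0.987, 0.0]
wrist_force: [1.9, 0.5, 6.7]
finger_gap: 0.0515
grip_force: 42.5
```

```bash
J='python3 -m jog'
$J '[[1,0,0,-0.015,0],[1,0,0,-0.03,0],[1,0,0,-0.035,0],[1,0,0,-0.03,0],[1,0,0,-0.01,0]]'
$J '[[1,0.0145,0.036,0,0],[1,0.0145,0.036,0,0],[1,0.0145,0.036,0,0],[1,0.0145,0.036,0,0],[1,0.0145,0.036,0,0]]' >/dev/null
$J '[[1,0.0145,0.036,0,0],[1,0.0145,0.036,0,0],[1,0.0145,0.036,0,0],[1,0,0,0,0],[1,0,0,0,0]]'
python3 - <<'E'
from h import *
go([.471,.304,.047])
s=env.read_camera('scene'); q=s['img'][:,:,::-1]
cv2.imwrite('pics/tray.png',cv2.resize(q[60:210,300:480],None,fx=3,fy=3,interpolation=3))
E
```

```text
clock: 10.65
tcp_pos: [0.4906, -0.0064, 0.1631]
orientation: [0.003, 0.158, 0.987, -0.0]
wrist_force: [1.7, -0.9, -2.4]
finger_gap: 0.0513
grip_force: 42.6
clock: 11.48
tcp_pos: [0.4673, 0.3054, 0.1575]
orientation: [-0.001, 0.156, 0.988, -0.001]
wrist_force: [0.1, 0.1, -1.1]
finger_gap: 0.0508
grip_force: 42.8
t 11.48 tcp [0.4673 0.3054 0.1575] R [ 0.309  0.951 -0.001] zax [-1.7e-03 -9.0e-04 -1.0e+00] gap 0.0508 grip 42.8 F [ 0.1  0.1 -1.1] 
 shift [-0.0041 -0.      0.1105]
```

View pics/tray.png

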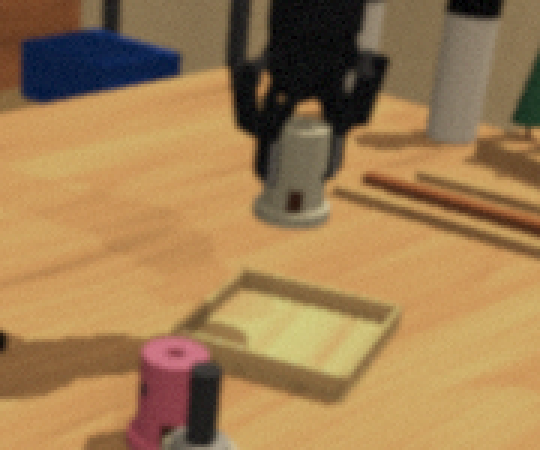

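```bash
J='python3 -m jog'
$J '[[1,-0.002,0,0.03,0],[1,-0.002,0,0.03,0],[1,0,0,0.025,0],[1,0,0,0.012,0],[1,0,0,0.004,0]]' >/dev/null
$J '[[1,0,0,0.003,0],[1,0,0,0.002,0],[1,0,0,0.002,0],[1,0,0,0,0]]'
$J '[[1,0,0,0.0015,0],[1,0,0,0.0015,0],[1,0,0,0,0]]'
```

```text
clock: 12.28
tcp_pos: [0.4731, 0.3025, 0.0516]
orientation: [0.001, 0.158, 0.987, 0.0]
wrist_force: [0.2, -0.2, -1.8]
finger_gap: 0.0511
grip_force: 42.8
clock: 12.53
tcp_pos: [0.4725, 0.3026, 0.048]
orientation: [0.0, 0.158, 0.987, 0.0]
wrist_force: [-0.1, -0.8, -0.6]
finger_gap: 0.0514
grip_force: 42.8
```

```bash
J='python3 -m jog'
$J '[[1,0,0,0.001,0],[1,0,0,0,0]]'
$J '[[1,0,0,0.001,0],[1,0,0,0,0]]'
$J '[[1,0,0,0.001,0],[1,0,0,0,0]]'
```

```text
clock: 12.7
tcp_pos: [0.4723, 0.3026, 0.0468]
orientation: [0.0, 0.158, 0.987, 0.0]
wrist_force: [0.9, -0.4, -1.1]
finger_gap: 0.0513
grip_force: 42.8
clock: 12.87
tcp_pos: [0.4723, 0.3025, 0.0457]
orientation: [-0.0, 0.158, 0.987, -0.0]
wrist_force: [0.7, -0.2, -2.2]
finger_gap: 0.0509
grip_force: 42.8
clock: 13.03
tcp_pos: [0.4723, 0.3026, 0.0453]
orientation: [0.0, 0.158, 0.987, 0.0]
wrist_force: [-0.5, 0.5, 3.4]
finger_gap: 0.0515
grip_force: 43.2
```

Contact with the tray floor; releasing and backing off.

```bash
J='python3 -m jog'
$J '[[1,0,0,0,0],[0,0,0,0,0],[-0.5,0,0,0,0],[-1,0,0,0,0],[-1,0,0,0,0]]' >/dev/null
$J '[[-1,0,0,0,0],[-1,0,0,-0.005,0],[-1,0,0,-0.03,0],[-1,0,0,-0.04,0],[-1,0,0,-0.04,0]]'
$J '[[-1,0.04,0,-0.01,0],[-1,0.04,0,0,0],[-1,0,0.04,0,0],[-1,0,0.04,0,0],[-1,0,0.04,0,0]]'
$J '[[-1,0,0.04,0,0],[-1,0,0,0,0],[-1,0,0,0,0]]'
python3 - <<'E'
from h import *
s=env.read_camera('scene'); c=env.read_camera('top')
out=np.zeros((600,800,3),np.uint8)
out[:525,:525]=cv2.resize(s['img'][120:270,310:460,::-1],None,fx=3.5,fy=3.5,interpolation=3)
out[:600,525:]=cv2.resize(c['img'][125:275,145:255,::-1],None,fx=2.5,fy=2.5,interpolation=3).repeat(1,0)[:600] if 0 else 0
r=cv2.resize(c['img'][165:275,150:260,::-1],None,fx=2.5,fy=2.5,interpolation=3); out[:275,525:]=r
r=cv2.resize(c['img'][120:230,260:370,::-1],None,fx=2.5,fy=2.5,interpolation=3); out[280:555,525:]=r
cv2.imwrite('pics/end.png',out)
E
```

```text
clock: 13.87
tcp_pos: [0.4713, 0.3019, 0.1603]
orientation: [-0.001, 0.158, 0.987, -0.001]
wrist_force: [1.6, 0.5, -0.2]
finger_gap: 0.0853
grip_force: 0.0
clock: 14.28
tcp_pos: [0.4328, 0.4422, 0.1707]
orientation: [0.0, 0.158, 0.987, 0.0]
wrist_force: [1.9, 0.6, 0.9]
finger_gap: 0.0854
grip_force: 0.0
clock: 14.53
tcp_pos: [0.4464, 0.4811, 0.1684]
orientation: [-0.0, 0.157, 0.988, -0.0]
wrist_force: [0.6, -1.1, -0.6]
finger_gap: 0.0852
grip_force: 0.0
```

View pics/end.png

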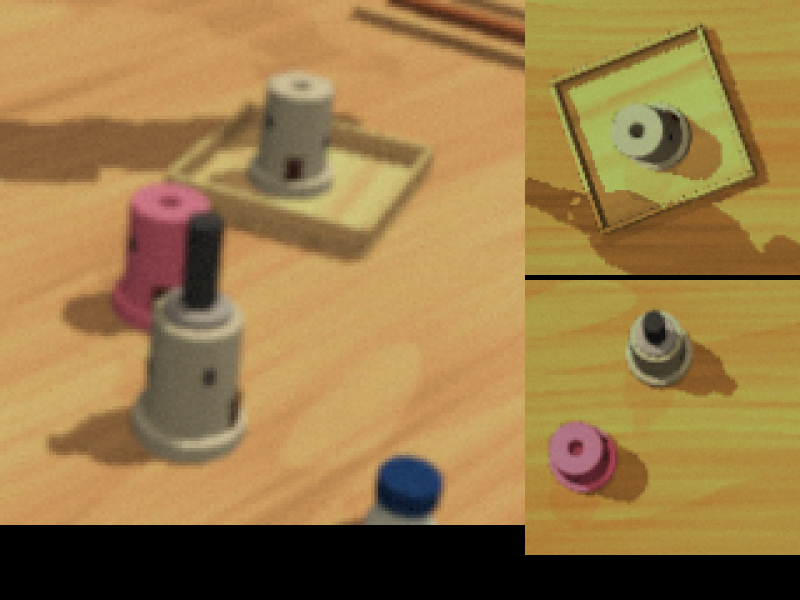

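The pictures show the narrow tower upright in the middle of the tray, with its foot at about (657,137). The gauge's collar is seated on the wide tower's rim at about (655,340).

```bash
python3 -c "from workcell import env;print(env.hand_in())"
```

```text
the job is handed in; nothing more can be done
None
```

The job is handed in: in the last pictures the gauge is home in the large-holed tower and the small-holed tower stands upright in the middle of the tray, though the hand-in returned no verdict.

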